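Sort tagged clamp heads into sprung pass and reject nests

TASK

Put the clamp-head module with the green tag into the green-marked pass nest and the one with the red tag into the red-marked reject nest. Each goes in tongue first with its heel raised, under the lip and back against the spring plunger, and is then pressed down, heel behind the heel stop, so that it lies fully down and flat on the nest's floor and stays there when released. Leave the yellow-tagged module, the screwdriver, the glue jar and the grey bin where they are.

Things in the scene. Friction and masses are not known exactly. Their poses are not given: they have to be found in the camera images.
- module_green: clamp-head module, green tag on top and on its heel face: aluminium body 90 mm long (x -45 to +45) x 48 wide (y) x 40 high; dark steel tongue 32 long x 36 wide x 10 high at the bottom of its -x end (x -77 to -45). The flat +x end is the heel. About 0.35 kg. Origin: centre of the body's underside, z up.
- module_red: clamp-head module, red tag on top and on its heel face: aluminium body 90 mm long (x -45 to +45) x 48 wide (y) x 40 high; dark steel tongue 32 long x 36 wide x 10 high at the bottom of its -x end (x -77 to -45). The flat +x end is the heel. About 0.35 kg. Origin: centre of the body's underside, z up.
- module_yellow: clamp-head module, yellow tag on top and on its heel face: aluminium body 90 mm long (x -45 to +45) x 48 wide (y) x 40 high; dark steel tongue 32 long x 36 wide x 10 high at the bottom of its -x end (x -77 to -45). The flat +x end is the heel. About 0.35 kg. Origin: centre of the body's underside, z up. A bystander.
- nest_pass: pass nest fixed to the bench; its lip, heel stop and side stripes are green. Dark base plate 96 mm wide, x -110 to +62, 8 thick: its top is the floor. Origin: on its underside, below where a seated module's origin belongs (at z = 8, axes parallel, tongue to -x under the lip). A level module cannot go in: the lip bars it at the height that clears the heel stop.
- nest_reject: reject nest fixed to the bench; its lip, heel stop and side stripes are red. Dark base plate 96 mm wide, x -110 to +62, 8 thick: its top is the floor. Origin: on its underside, below where a seated module's origin belongs (at z = 8, axes parallel, tongue to -x under the lip). A level module cannot go in: the lip bars it at the height that clears the heel stop.
- nest_pass_lip (a point): middle of the inner edge of the fixed lip's underside, 18 above the floor. From here the lip runs 42 mm to the nest's -x; it is 6 thick and 66 wide, on posts 42 mm apart that the tongue passes between. Heel raised 8 to 16 degrees lets the tongue in.
- nest_pass_plunger_face (a point): middle of the face of the brass spring plunger under the lip (30 wide, 2 to 15 above the floor), which moves along the nest's x. At rest it lies 73.5 to the nest's -x; pushes back up to 14 mm (3 N at first, 10 N at the end). Push it 6 to 12 mm with the tongue, then lower the heel.
- nest_pass_heel (a point): top of the heel stop's inner face (45.5 to the nest's +x of its origin), 12 above the floor, stop 12 thick; beside it two cheeks 12 high, 54 mm apart, x 29.5 to 45.5. The heel must end inside it, on the floor.
- nest_reject_lip (a point): middle of the inner edge of the fixed lip's underside, 18 above the floor. From here the lip runs 42 mm to the nest's -x; it is 6 thick and 66 wide, on posts 42 mm apart that the tongue passes between. Heel raised 8 to 16 degrees lets the tongue in.
- nest_reject_plunger_face (a point): middle of the face of the brass spring plunger under the lip (30 wide, 2 to 15 above the floor), which moves along the nest's x. At rest it lies 73.5 to the nest's -x; pushes back up to 14 mm (3 N at first, 10 N at the end). Push it 6 to 12 mm with the tongue, then lower the heel.
- nest_reject_heel (a point): top of the heel stop's inner face (45.5 to the nest's +x of its origin), 12 above the floor, stop 12 thick; beside it two cheeks 12 high, 54 mm apart, x 29.5 to 45.5. The heel must end inside it, on the floor.
- screwdriver: screwdriver 190 long lying on the bench, a bystander; origin at mid-length, on its underside
- glue_jar: blue jar with white cap, 60 across, 85 high, a bystander; origin at the centre of its underside
- parts_bin: open grey bin 100 x 150 x 60 high, a bystander; origin at the centre of its underside
There are look-alikes about, which are no part of the job. What is shaped like the module_green but brown is not meant. What is shaped like the nest_reject but brown is not meant.

How it is judged:
By the outcome, as a careful person would: the job done as asked, in the order asked, and still so for the second after the job is handed in, with the robot touching nothing.
It also fails if it takes over 67 s, if anything falls off the work surface, if the arm or the gripper's body presses on something with over 40 N, if the wrist force passes 120 N, or if a joint passes its speed limit or range.

ROBOT

A 7-joint arm with a two-finger parallel gripper is mounted at the origin on the work surface. World frame = base frame: x ahead of the robot, y to its left, z up, the work surface at z = 0. Lengths are in m, angles in rad, forces in N, time in s.
With the tool pointing down it reaches from about 0.35 to 0.9 m from the base axis. Payload 19.9 kg.
Tool frame: the origin (TCP) lies between the finger pads; the fingertips stand 19 mm ahead of it and the grasp point (between the pads) is the TCP; z points along the fingers, y is the line along which they close (so a half turn about z gives the same grasp; the last joint's range is limited). The gripper opens to 94 mm and grips with 3 to 60 N. Pads are 16 mm wide; open, the fingers measure 119 mm over their backs; the gripper's body (75 mm by 177 mm) begins 78 mm behind the grasp point.
Start: joints at [-1.385, 0.417, -0.01, 1.614, 0.005, 1.111, -0.053], TCP at [0.141, 0.609, 0.224] pointing down, gripper open.
Joint ranges: [-2.81, 2.81], [-0.39, 2.02], [-1.27, 1.25], [0.06, 2.57], [-1.19, 4.33], [0.19, 2], [-2.82, 2.82]. Speed limits (rad/s): [1.89, 1.89, 2.39, 2.39, 3.01, 3.01, 3.01].

INTERFACE

Orientations are given as a 3x3 rotation matrix whose columns are the frame's x, y, z axes.
In Python, from rig import robot gives the robot as it stands. Calls block until the motion is done:
- robot.move_ptp(position, orientation): joint-space move of the TCP to a pose.
- robot.move_linear(position, velocity=0.15, frame=None, threshold=None): straight line of the TCP; frame=None keeps the orientation; velocity is the mean speed in m/s. With threshold (N) it stops when the force on the tool has changed by that much, and returns True; else False.
- robot.goto_joints(angles): joint-space move.
- robot.gripper_to(opening): finger opening in m; the grip force is fixed at half the most; returns when the fingers have stopped.
- robot.pause(seconds).
- robot.ik(position, orientation): joint angles nearest the present ones, or None.
- robot.get_state(): the state.
- robot.grab_frame(name): name is "scene" or "side" or "wrist"; returns the picture (420x560x3 uint8, red, green, blue); there is no depth.
- robot.camera_info(name): a dict with "fx", "fy", "cx", "cy" (pixels), "rvec" (rotation vector, rad) and "tvec" (3), from world to camera coordinates, as OpenCV has them. Camera axes: x right, y down, z forward; pixel columns grow to the right and rows downward; lengths in m; the calibration is good to about 2 mm. A picture is of the moment at which its call begins: read the wrist's pose just before it. camera_info takes no time and is no camera call; for the wrist camera it gives the pose at the moment of the call.
A pose or a line that the arm cannot do raises robot.PlanningError and nothing moves.
- robot.sign_off(): hands the job in; it is judged then, once.
The state is a dict: "time": time; "qpos": joint angles; "joint_vel": joint speeds; "effort": joint torques, N m; "ee_pos": TCP position; "tool_rot": TCP orientation; "force": force on the tool from outside, world axes, zero at the start; "moment": the same for the moment, N m; "opening": finger opening in m; "grasp_force": force on a finger pad.
Only numpy, scipy, OpenCV 4.12 (cv2) and the standard library are available. Lean on these libraries where they do the work, as an engineer would, in place of code of your own. Each camera call takes 0.05 s, during which the arm holds its last target. There are 200 camera calls.

## Working session

There is one attempt and no reset: what is moved stays moved. The work goes in short steps, each a Python script; the robot and the scene stay as the last script left them, time stands still between calls to the robot, and variables do not carry over. Pictures are saved under pics/ and viewed, at most 10 in all, crops included, and the job is handed in when it is done.

```bash
mkdir -p pics; ls
python3 - <<'E'
from rig import robot
import cv2
for n in ["scene","side","wrist"]:
    i=robot.camera_info(n); im=robot.grab_frame(n); cv2.imwrite(f"pics/{n}0.png",im[:,:,::-1]); print(n,i)
a=cv2.imread("pics/scene0.png");b=cv2.imread("pics/side0.png")
print(robot.get_state()["time"])
cv2.imwrite("pics/s2.png",cv2.resize(a,(800,600),interpolation=cv2.INTER_CUBIC))
cv2.imwrite("pics/d2.png",cv2.resize(b,(800,600),interpolation=cv2.INTER_CUBIC))
E
```

```text
pics
scene {'fx': 454.1136801088097, 'fy': 454.1136801088097, 'cx': 283.30700351820195, 'cy': 209.98271721646495, 'rvec': array([ 2.35894797,  1.13659825, -0.32955648]), 'tvec': array([-0.33307911, -0.33819328,  1.42246159])}
side {'fx': 485.2762557825069, 'fy': 485.2762557825069, 'cx': 272.13251664134066, 'cy': 211.76843273338264, 'rvec': array([ 2.26321691, -0.10090376,  0.02908891]), 'tvec': array([-0.53572013,  0.08027988,  1.43165897])}
wrist {'fx': 340.76926298644685, 'fy': 340.76926298644685, 'cx': 276.05685949159874, 'cy': 212.7258806282848, 'rvec': array([-2.29346074, -1.8259634 , -0.23647405]), 'tvec': array([-0.62588869, -0.02700519,  0.39074318])}
0.15
```

View pics/s2.png

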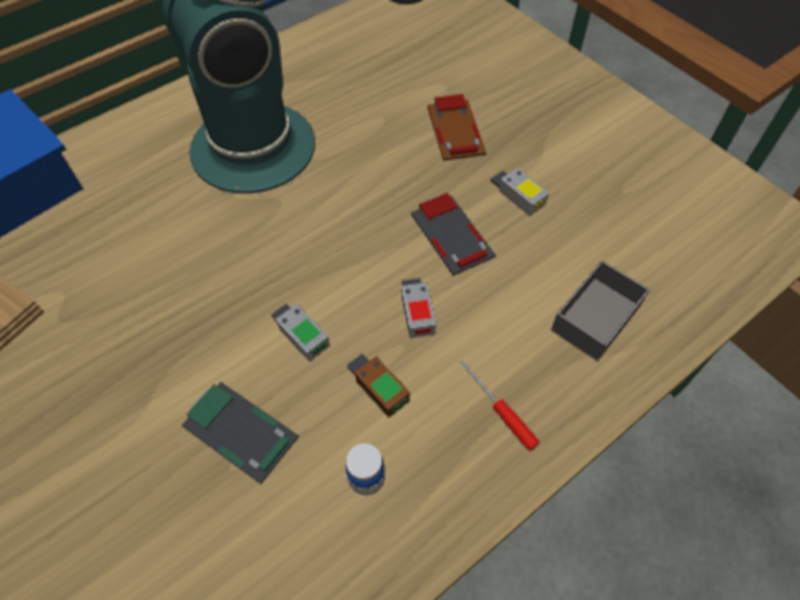

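View pics/d2.png

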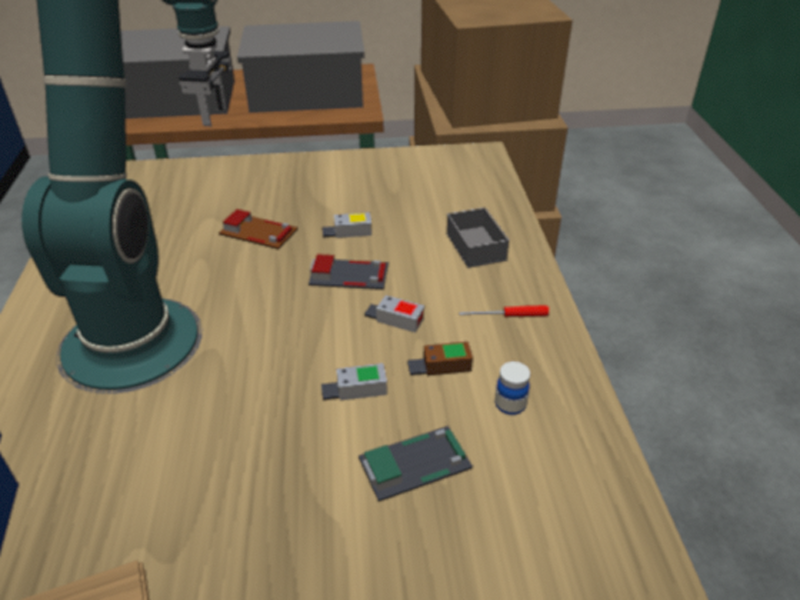

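The candidates for each part, in the 800x600 scene view:
- **Green module:** aluminium at (302,332); the brown look-alike at (380,387) is rejected.
- **Red module:** aluminium at (418,308).
- **Pass nest:** at (240,432), the only green one.
- **Reject nest:** dark base at (452,233); the brown one at (456,128) is rejected.

The yellow module is at (522,188), the jar at (365,468), the screwdriver at (500,405) and the bin at (600,310).

```bash
cat > h.py <<'E'
import numpy as np, cv2
from scipy.optimize import least_squares
def cam(i):
    R=cv2.Rodrigues(np.array(i["rvec"]))[0]; return R,np.array(i["tvec"])
def ray2z(i,uv,z):
    R,t=cam(i); d=R.T@np.array([(uv[0]-i["cx"])/i["fx"],(uv[1]-i["cy"])/i["fy"],1]); c=-R.T@t
    return c+d*(z-c[2])/d[2]
def proj(i,P):
    K=np.array([[i["fx"],0,i["cx"]],[0,i["fy"],i["cy"]],[0,0,1]])
    return cv2.projectPoints(np.array(P,float).reshape(-1,1,3),np.array(i["rvec"]),np.array(i["tvec"]),K,None)[0].reshape(-1,2)
def Rz(a): return np.array([[np.cos(a),-np.sin(a),0],[np.sin(a),np.cos(a),0],[0,0,1]])
def fit(obs,x0):
    """obs: list of (caminfo, local points Nx3, pixels Nx2); pose x,y,yaw on the bench"""
    def f(p):
        return np.concatenate([(proj(i,np.array(L)@Rz(p[2]).T+[p[0],p[1],0])-np.array(U)).ravel() for i,L,U in obs])
    s=least_squares(f,x0,loss="soft_l1"); return s.x,f(s.x).reshape(-1,2)
E
python3 - <<'E'
from h import *
from rig import robot
s=robot.camera_info("scene"); d=robot.camera_info("side"); w=robot.camera_info("wrist")
st=robot.get_state()
def p(*a): return np.array(a)*.7
for n,a,b,z in [("mg",(306,332),(368,374),.04),("mr",(420,310),(405,308),.04),("ng",(240,432),(416,462),.008),("nr",(453,233),(350,272),.008),
  ("ngheel",(268,450),(458,444),.02),("nglip",(209,406),(382,463),.032),("nrheel",(472,254),(382,272),.02),("nrlip",(437,206),(323,264),.032),
  ("mgtip",(280,314),(325,391),.01),("mrtip",(411,284),(370,312),.01)]:
    print(n,ray2z(s,p(*a),z)[:2].round(3),ray2z(d,p(*b),z)[:2].round(3))
R,t=cam(w); T=np.array(st["tool_rot"]); 
print("cam in tool",(T.T@(-R.T@t-st["ee_pos"])).round(3)); print((T.T@R.T).round(3)); print(T.round(2))
E
```

```text
mg [ 0.484 -0.179] [ 0.484 -0.18 ]
mr [0.573 0.004] [0.572 0.003]
ng [ 0.556 -0.362] [ 0.554 -0.364]
nr [0.461 0.181] [0.463 0.18 ]
ngheel [ 0.615 -0.343] [ 0.629 -0.342]
nglip [ 0.496 -0.379] [ 0.495 -0.379]
nrheel [0.529 0.169] [0.536 0.157]
nrlip [0.403 0.187] [0.403 0.185]
mgtip [ 0.407 -0.189] [ 0.402 -0.187]
mrtip [0.505 0.039] [0.5   0.033]
cam in tool [ 0.074  0.001 -0.161]
[[ 0.001 -0.967 -0.254]
 [ 1.     0.     0.002]
 [-0.002 -0.254  0.967]]
[[-0.97  0.22 -0.  ]
 [ 0.22  0.97 -0.  ]
 [-0.   -0.   -1.  ]]
```

Run:
```python
from h import *
from rig import robot
import pickle
R=np.diag([-1.,1,-1]); I={}
for n,p in [("R",(0.50,0.09,0.2)),("G",(0.51,-0.27,0.2))]:
    robot.move_ptp(p,R); robot.pause(.1)
    I[n]=robot.camera_info("wrist"); im=robot.grab_frame("wrist")
    cv2.imwrite(f"pics/w{n}.png",cv2.resize(im[:,:,::-1],(800,600),interpolation=cv2.INTER_CUBIC))
    cv2.imwrite(f"pics/w{n}raw.png",im[:,:,::-1])
pickle.dump(I,open("I.pkl","wb")); print(robot.get_state()["time"])
```

```text
4.0583
```

View pics/wG.png

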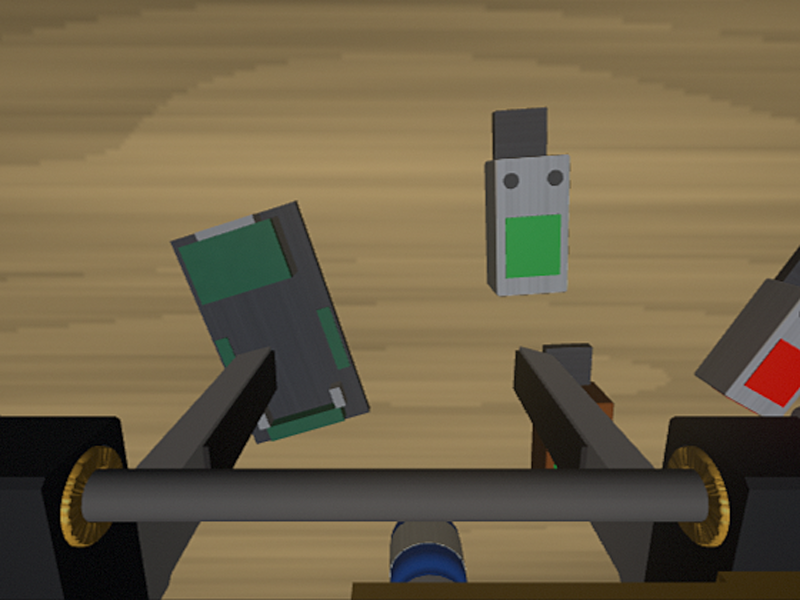

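View pics/wR.png

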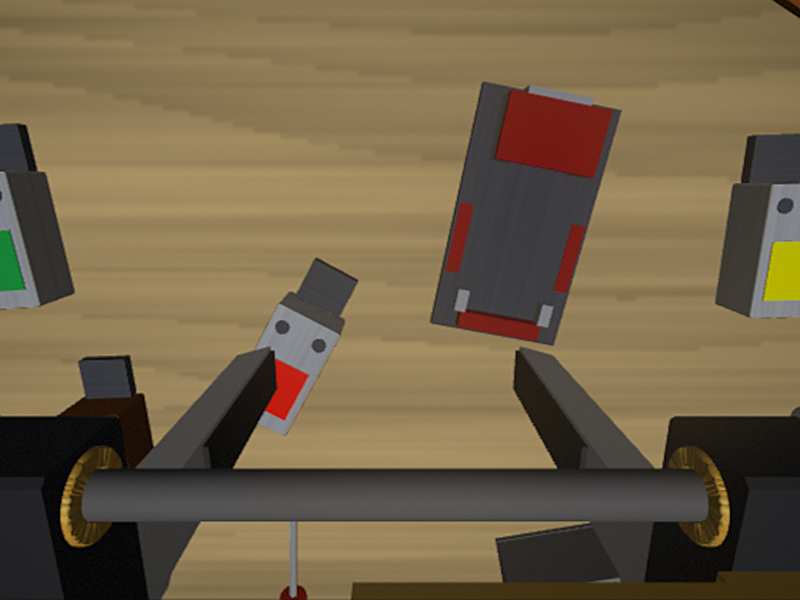

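The wrist views show these parts:
- **wG:** green module with top corners (496,160), (568,154), (568,291) and (503,296), and the pass nest base with corners (171,241), (297,202), (369,409) and (257,443).
- **wR:** red module with tongue (317,258)-(357,280), and the reject nest base with corners (484,82), (620,110), (554,345) and (431,322).

Next I'll fit poses and overlay the models to check them.

```bash
cat > fitall.py <<'E'
from h import *
import pickle
I=pickle.load(open("I.pkl","rb"))
q=lambda U:(np.array(U,float)+.5)*.7-.5
NB=np.array([(-110,-48,8),(-110,48,8),(62,48,8),(62,-48,8)])/1e3
MT=np.array([(-45,-24,40),(-45,24,40),(45,24,40),(45,-24,40)])/1e3
TT=np.array([(-77,-18,10),(-77,18,10)])/1e3
obs={"ng":("G",NB,[(171,241),(297,202),(369,409),(257,443)],(.556,-.363,.27)),
"nr":("R",NB,[(484,82),(620,110),(554,345),(431,322)],(.47,.175,-.17)),
"mg":("G",np.r_[MT,TT],[(496,160),(568,154),(568,291),(503,296),(492,112),(547,108)],(.46,-.18,.07)),
"mr":("R",np.r_[MT[:2],TT],[(285,302),(342,333),(317,258),(357,280)],(.56,.01,-.4))}
if __name__=="__main__":
    P={}
    L=lambda x0,x1,y,z:np.array([(x0,-y,z),(x0,y,z),(x1,y,z),(x1,-y,z)])/1e3
    im={k:cv2.resize(cv2.imread(f"pics/w{k}raw.png"),None,fx=3,fy=3,interpolation=cv2.INTER_CUBIC) for k in "GR"}
    for n,(c,l,u,x0) in obs.items():
        P[n],r=fit([(I[c],l,q(u))],x0); print(n,P[n].round(4),np.abs(r).round(1).tolist())
        T=lambda X:proj(I[c],X@Rz(P[n][2]).T+[*P[n][:2],0])
        polys=[NB,L(45.5,57.5,24,20)] if n[0]=="n" else [MT,L(-45,45,24,0),L(-77,-45,18,10)]
        for X in polys: cv2.polylines(im[c],[((T(X)+.5)*3-.5).round().astype(int)],True,(255,255,0),1)
        if n[0]=="n":
            lip=[(202,305),(292,276)] if c=="G" else [(495,159),(592,178)]
            for a in q(lip):
                w=ray2z(I[c],a,.032)-[*P[n][:2],0]; print(" lip",(Rz(P[n][2]).T@w*1e3).round(1))
    pickle.dump(P,open("P.pkl","wb"))
    a=np.hstack([im["G"][400:950,340:740],im["G"][190:740,960:1360]]); cv2.imwrite("pics/oG.png",a)
    a=np.hstack([im["R"][400:950,480:880],im["R"][150:750,850:1350][:550,:400]]); cv2.imwrite("pics/oR.png",a)
E
python3 fitall.py
```

```text
ng [ 0.5737 -0.3507  0.2987] [[0.2, 0.4], [0.6, 0.7], [0.5, 2.0], [0.1, 0.3]]
 lip [-61.9 -34.3  32. ]
 lip [-62.9  32.9  32. ]
nr [ 0.482   0.1783 -0.1843] [[0.4, 0.4], [0.7, 0.1], [0.3, 0.1], [0.1, 0.7]]
 lip [-61.3 -33.2  32. ]
 lip [-61.5  32.1  32. ]
mg [ 0.4699 -0.1763  0.0886] [[1.1, 0.2], [1.8, 0.4], [1.2, 0.5], [2.9, 1.2], [0.6, 0.2], [0.5, 0.8]]
mr [ 0.5602  0.0142 -0.4928] [[3.1, 0.3], [1.0, 0.3], [0.8, 0.3], [2.0, 0.4]]
```

View pics/oG.png

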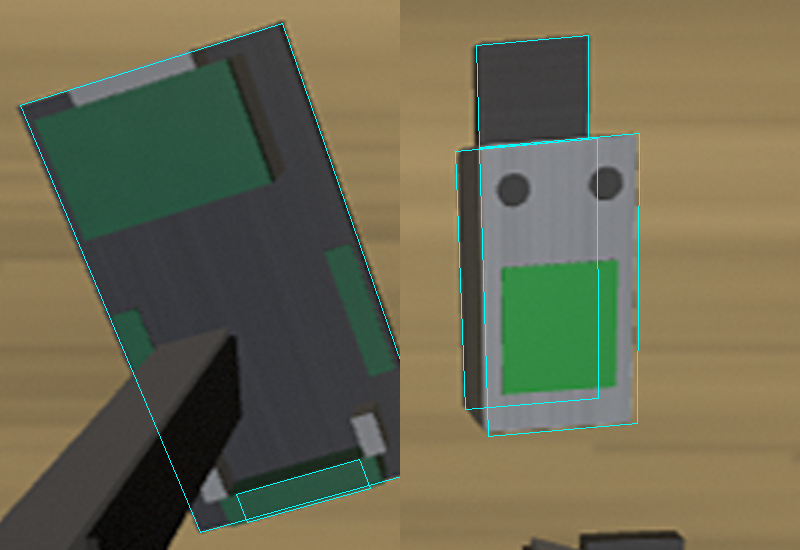

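View pics/oR.png

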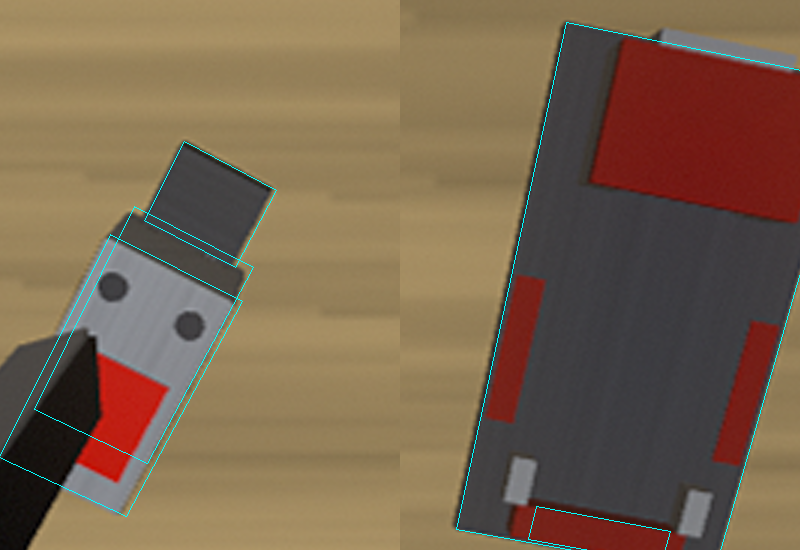

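Overlays match the parts within about 1-2 px. The lip's inner edge sits at nest x ≈ -62 with both lips about 66 wide, as the description says. The green choice is the aluminium module, not the brown one. I'll pick and insert green now.

```bash
cat > act.py <<'E'
from h import *
from rig import robot
import pickle
P=pickle.load(open("P.pkl","rb")); D=np.diag([-1.,1,-1]); G=np.array([0.,0,.024])
def Ry(t): return np.array([[np.cos(t),0,-np.sin(t)],[0,1,0],[np.sin(t),0,np.cos(t)]]) # heel up
def log(m):
    s=robot.get_state(); print(m,round(s["time"],2),"F",np.round(s["force"],1),"z",round(s["ee_pos"][2],4),"op",round(s["opening"],4),"g",round(s["grasp_force"],1))
def tip(n,tx,clr,deg,g=G):
    """tool pose with the tongue's bottom tip at nest x=tx, clr above the floor, heel raised deg"""
    x,y,a=P[n]; B=Ry(np.radians(deg)); o=np.array([tx,0,.008+clr])+B@np.array([.077,0,0])
    return np.array([x,y,0])+Rz(a)@(o+B@g), Rz(a)@B@D
def lin(p,v=.1,th=None,m=""):
    r=robot.move_linear(p[0],velocity=v,frame=p[1],threshold=th); log(f"{m} {r}"); return r
def pick(m):
    x,y,a=P[m]; R=Rz(a)@D; p=np.array([x,y,0])+Rz(a)@G
    robot.gripper_to(.094); robot.move_ptp(p+[0,0,.08],R)
    lin((p,R),.12,20,"down"); robot.gripper_to(.03); log("grip")
    lin((p+[0,0,.10],R),.15,None,"lift")
def insert(n):
    robot.move_ptp(*tip(n,-.046,.08,11)); log("above")
    lin(tip(n,-.046,.002,11),.08,20,"enter")
    lin(tip(n,-.083,.0015,11),.05,25,"push")
def snap(f):
    cv2.imwrite(f,cv2.resize(robot.grab_frame("wrist")[:,:,::-1],(800,600),interpolation=cv2.INTER_CUBIC))
E
python3 - <<'E'
from act import *
pick("mg"); insert("ng"); snap("pics/i1.png")
E
```

```text
down False 5.71 F [ 1.1  0.1 -0. ] z 0.0246 op 0.0939 g 0.0
grip 6.48 F [-0.  -0.8  1.4] z 0.0241 op 0.0477 g 30.0
lift False 7.3 F [-0.2  0.5 -2.8] z 0.1233 op 0.0477 g 30.0
above 8.15 F [-0.3  0.3 -3.3] z 0.125 op 0.0479 g 30.0
enter False 9.28 F [ 0.6 -0.2 -2.7] z 0.0488 op 0.0482 g 30.0
push False 10.17 F [ 7.4  2.4 -3.8] z 0.0483 op 0.0478 g 30.0
```

The push force is about 7.8 N, which means roughly 9 mm of plunger travel, as planned. Next is lowering the heel.

```bash
cat >> act.py <<'E'
def seat(n):
    for d,c in ((7,.001),(3,.001),(0,.001)):
        if lin(tip(n,-.083,c,d),.04,25,f"tilt{d}"): break
    lin(tip(n,-.083,-.002,0),.02,8,"press")
def release(n):
    robot.gripper_to(.094); robot.pause(.2); log("open")
    p,R=tip(n,-.083,.10,0); lin((p,R),.15,None,"up")
E
python3 - <<'E'
from act import *
seat("ng"); release("ng"); snap("pics/i2.png")
E
```

```text
tilt7 False 10.52 F [6.3 2.6 0.2] z 0.0427 op 0.048 g 30.0
tilt3 False 10.81 F [5.9 3.1 0.4] z 0.0373 op 0.0482 g 30.0
tilt0 False 11.07 F [ 4.9  3.9 -1.7] z 0.0332 op 0.048 g 30.0
press True 11.28 F [0.5 1.  6.1] z 0.0316 op 0.0479 g 30.0
open 12.33 F [-0.5 -0.3  0.3] z 0.0307 op 0.0938 g 0.0
up False 13.16 F [-0.   0.  -0.3] z 0.1311 op 0.0941 g 0.0
```

View pics/i2.png

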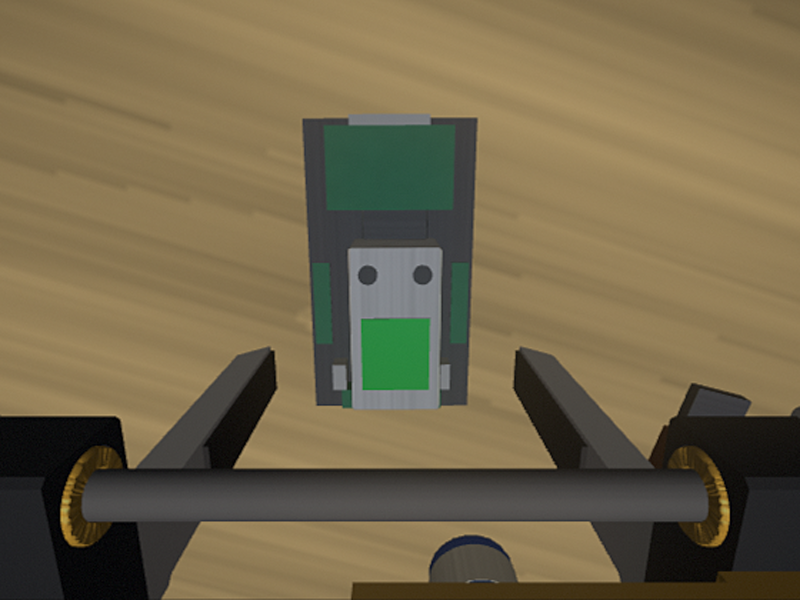

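The picture shows the green module in the nest with the tongue under the lip, top face (349,248)-(440,408) and heel by the stop. I'll check the height by touching the top at the heel and front, which also presses it home.

```bash
cat >> act.py <<'E'
def probe(n):
    robot.gripper_to(0.0); x,y,a=P[n]; R=Rz(a)@D
    for lx in (-.03,.032):
        p=np.array([x,y,0])+Rz(a)@np.array([lx,0,.085]); lin((p,R),.2)
        p[2]=.060; lin((p,R),.03,8,f"touch {lx}: top at {robot.get_state()['ee_pos'][2]-.019:.4f} start;")
        print("   top z",round(robot.get_state()['ee_pos'][2]-.019,4))
        p[2]=.085; lin((p,R),.15)
E
python3 - <<'E'
from act import *
probe("ng"); pick("mr"); insert("nr"); log("ready")
E
```

```text
False 15.04 F [ 0.  -0.2  1.4] z 0.0853 op 0.0001 g 0.0
touch -0.03: top at 0.0663 start; True 15.65 F [-1.4  2.1  7.4] z 0.0673 op 0.0006 g 4.4
   top z 0.0483
 False 15.92 F [-0.4 -0.4  0.8] z 0.0855 op 0.0007 g 0.0
 False 16.38 F [-0.7  0.2 -0.5] z 0.0839 op 0.0004 g 0.0
touch 0.032: top at 0.0649 start; True 16.98 F [-2.5  1.4 10.1] z 0.0674 op 0.0002 g 4.7
   top z 0.0484
 False 17.25 F [ 0.3 -0.  -0.6] z 0.0855 op 0.0006 g 0.0
down False 20.86 F [-0.   0.4  0.4] z 0.0245 op 0.094 g 0.0
grip 21.63 F [-1.6 -3.   3.4] z 0.0241 op 0.0476 g 30.0
lift False 22.45 F [-0.4  0.1 -3.5] z 0.1232 op 0.0481 g 30.0
above 23.16 F [ 0.4 -0.5 -3.7] z 0.1257 op 0.0482 g 30.0
enter False 24.28 F [-0.5 -0.2 -2.8] z 0.0487 op 0.048 g 30.0
push False 25.18 F [ 7.5 -3.6 -4.2] z 0.0482 op 0.0478 g 30.0
ready 25.18 F [ 7.5 -3.6 -4.2] z 0.0482 op 0.0478 g 30.0
```

Green is flat: its top is at 48.3 mm in front and 48.4 mm at the heel, against an expected 48. Red has the plunger pushed at 8.3 N, so I'll seat it.

Run:
```python
from act import *
seat("nr"); release("nr"); snap("pics/i3.png"); probe("nr")
robot.move_ptp((.45,0,.3),D); a=robot.grab_frame("scene")[:,:,::-1]
cv2.imwrite("pics/i4.png",cv2.resize(a,(800,600),interpolation=cv2.INTER_CUBIC)); log("end")
```

```text
tilt7 False 25.48 F [ 7.2 -0.4 -2.7] z 0.0427 op 0.0477 g 30.0
tilt3 False 25.77 F [ 6.7 -1.8 -1.2] z 0.0374 op 0.0481 g 30.0
tilt0 False 26.02 F [ 6.2 -1.2 -0.3] z 0.0333 op 0.0476 g 30.0
press True 26.23 F [ 4.2 -0.9 -0.6] z 0.0313 op 0.0479 g 30.0
open 27.29 F [-0.7  0.4  0.3] z 0.0309 op 0.0941 g 0.0
up False 28.12 F [-0.2 -0.3  0.3] z 0.1313 op 0.094 g 0.0
 False 30.0 F [-0.3 -0.5  0.4] z 0.0854 op 0.0 g 0.0
touch -0.03: top at 0.0664 start; True 30.61 F [-2.5 -0.5 11.1] z 0.0673 op 0.0003 g 5.4
   top z 0.0483
 False 30.88 F [ 0.  -0.8 -0.1] z 0.0852 op 0.0003 g 0.0
 False 31.33 F [-0.  -0.3 -1.1] z 0.084 op 0.0005 g 0.0
touch 0.032: top at 0.0650 start; True 31.94 F [-2.8 -1.1 11.5] z 0.0673 op 0.0002 g 5.6
   top z 0.0483
 False 32.21 F [-0.7  1.5  0.2] z 0.0852 op 0.0006 g 0.0
end 33.35 F [0.7 0.2 0.1] z 0.2989 op 0.0002 g 0.0
```

View pics/i3.png

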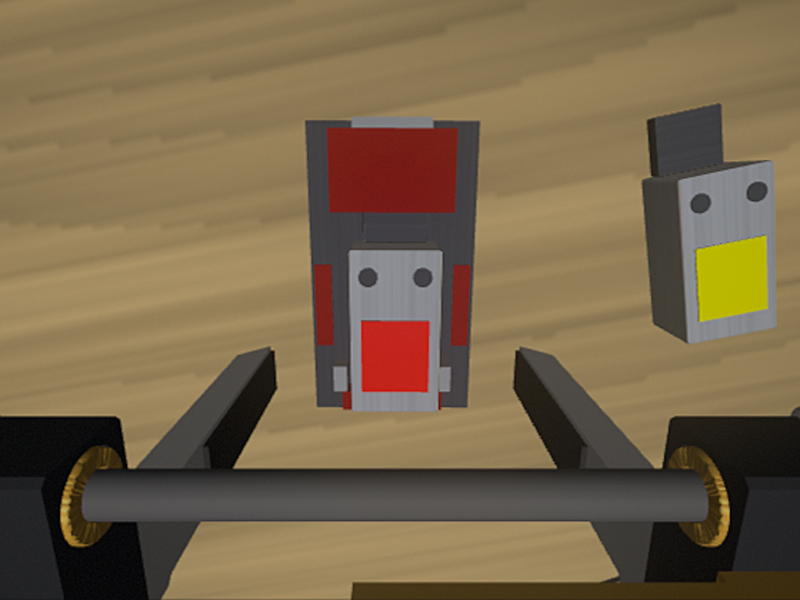

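View pics/i4.png

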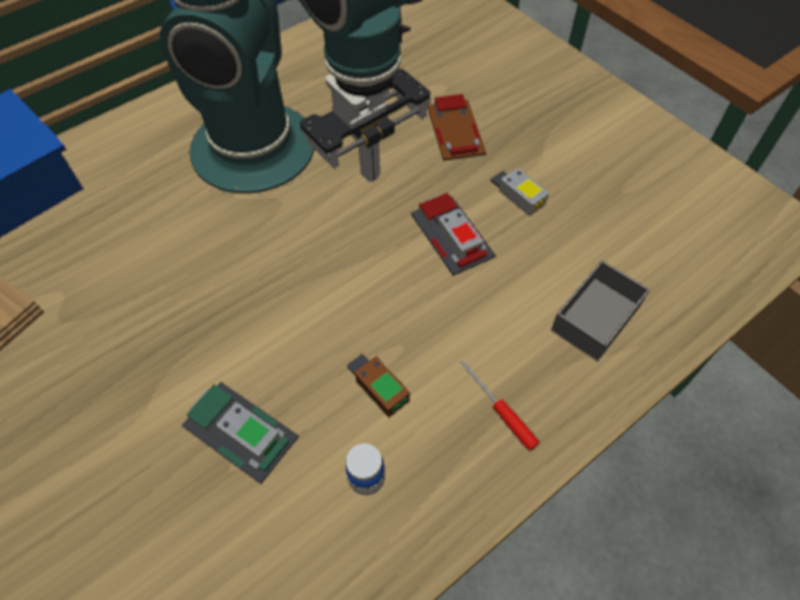

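The wrist view shows the red module lying centred with its tongue under the lip, top face (350,250)-(440,410). Both probe points read 48.3 mm. The scene view shows both modules seated, at (250,428) and (460,230), with the bystanders unmoved.

```bash
python3 -c "
from rig import robot
print(robot.sign_off())"
```

```text
the job is handed in; nothing more can be done
None
```

The green module is seated flat in the pass nest and the red one in the reject nest; the bystanders look unmoved, and the job was handed in at about 33 s of the 67 s allowed.

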